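# Knock the stuck piston out into the free cell of the wash tray

### The job

A piston is stuck inside the upright filler cylinder on the small bridge stand. Slide the three-cell wash tray under the bridge by its handle so that its free cell, the one lined with a flat rubber pad, stands right under the cylinder, then take the knock-out rod from its holder and push the piston down through the hole in the cylinder's top until it drops into that cell. Put the rod back upright in its holder, leave the tray where it is with the two other pistons still standing in their cells, and do not disturb the things round about.

Things in the scene. Friction and masses are not known exactly. Their poses are not given: they have to be found in the camera images.
- stand: Fixed steel bridge, origin on the counter under the bore, z up; the tray's passage runs along its x. Side plates 60 mm long (x), inner faces at y = +-50 mm, feet out to y = +-80 mm; deck underside z = 85 mm. On it an upright aluminium cylinder 68 mm across (cover 74), z = 85 to 170 mm, bore 47 mm, open below; three spring catches at z = 98 mm grip the piston.
- access_hole (a point): Centre of the access hole in the cylinder's top cover: hole 30 mm across, cover 10 mm thick, at z = 170 mm, on the bore's vertical axis. Axes as stand.
- stuck_piston: Aluminium piston 44 mm across, 60 mm tall, 0.15 kg, two black seal bands, hidden in the cylinder. Origin: centre of its lower face, z along its axis. Its top starts about 17 mm below the cover's top. The catches drag on it all along: it needs a steady downward push of about 5 to 20 N over some 60 mm, until its top is below z = 92 mm; then it drops free.
- stuck_piston_mid (a point): Centre of the stuck piston, 30 mm above its lower face.
- wash_tray: Loose steel tray, 0.45 kg: three square cells in a row along x; 212 mm long (x), 74 wide (y), 45 high; walls and floor 5 mm, cells 64 mm square, centres at x = -69, 0, +69 mm. Origin under its centre. Handle at its -x end. It starts clear of the bridge on the bridge's -x side, roughly lined up with the passage, its +x end towards the bridge.
- tray_handle (a point): Gripping point on the tray's handle: an upright blade 10 mm thick (y), from z = 22 to 58 mm, reaching 90 mm beyond the tray's end wall (x = -106 to -196 mm); this point is at x = -171 mm, y = 0, z = 40 mm of the tray. Grip it firmly: the tray can lag a few degrees in a weak grip when turned.
- pad: Flat black rubber pad 58 x 58 x 6 mm lying in the free cell of the tray (any one of the three). Origin at the centre of its underside, so it marks the free cell's centre within 3 mm.
- spare_a: Piston like the stuck one, standing upright and loose in one of the other cells (top 65 mm above the counter, so it passes under the deck). Origin at the centre of its lower face.
- spare_b: Second such piston, standing in the remaining cell. Origin at the centre of its lower face.
- rod: Knock-out rod, 0.2 kg, 146 mm long, upright. Origin: centre of its lower tip, z up along it. Shank 18 mm across from 0 to 90 mm, collar 46 mm across from 90 to 96, round black grip 28 mm across from 96 to 146. With the collar on the cylinder's cover the tip is at z = 80 mm and the piston is out. Fingers just above the collar can bear on it.
- rod_tip (a point): Lower tip of the rod (the rod's origin).
- rod_holder: Fixed steel tube holder, 48 mm across, foot 84 mm, 100 mm high, hole 30 mm across and 94 mm deep. Origin under its centre. The rod hangs in it by its collar, on three small rubber studs on the rim: tip at z = 10 mm, grip from z = 106 to 156 mm.
- holder_mouth (a point): Centre of the holder's mouth, at z = 100 mm.
- bottle_a: Capped bottle of pale drink, 77 mm across, 222 mm tall; the one nearest the robot of the two at the right; bystander. Origin under its centre.
- funnel: White funnel standing mouth down, about 100 mm across and 108 mm tall; bystander. Origin under its centre.
Things that resemble listed ones, but are neither listed nor needed, are in the scene too. Leave any orange or yellow look-alike of the spare_b alone.

How it is judged:
On the way, in this order (a step that is already met when the one before it is completed fails the run):
1. the tray's rubber-lined cell stands under the cylinder (horizontal distance between pad and access_hole below 0.014 m and height (world z) of wash_tray below 0.006 m and linear speed of wash_tray below 0.02 m/s), for 0.2 s.
2. the rod is lifted out of its holder (height (world z) of rod_tip above 0.11 m), for 0.1 s.
3. the piston is pushed out of the cylinder by the rod, which reaches down through the access hole (height (world z) of stuck_piston_mid below 0.062 m and horizontal distance between rod_tip and access_hole below 0.015 m and height (world z) of rod_tip below 0.13 m), for 0.1 s.
4. the rod is back in its holder (horizontal distance between rod_tip and holder_mouth below 0.015 m and height (world z) of rod_tip below 0.02 m), for 0.2 s.
At the end, for the whole second after the job is handed in: The piston rests in the lined cell (centre within 25 mm of the pad's, below 55 mm); the tray is flat, that cell within 30 mm of the bore's axis; both other pistons stand in their cells; the rod is upright in its holder (tip within 15 mm of its axis, below 20 mm) (all of step 4 and horizontal distance between stuck_piston_mid and pad below 0.025 m and height (world z) of stuck_piston_mid below 0.055 m and horizontal distance between pad and access_hole below 0.03 m and height (world z) of wash_tray below 0.006 m and angle between each of spare_a, spare_b's own z axis and vertical below 0.3 rad and horizontal distance between each of spare_a, spare_b and wash_tray below 0.09 m and height (world z) of each of spare_a, spare_b below 0.015 m and angle between rod's own z axis and vertical below 0.15 rad and linear speed of each of stuck_piston, rod below 0.02 m/s); the robot touches nothing.
It fails at once if the loose bottle or the funnel is tipped (angle between any of bottle_a, funnel's own z axis and vertical above 0.4 rad).
It fails at once if a bystander is moved by more than 30 mm (distance of any of bottle_a, funnel from where it was at the start of the episode above 0.03 m).
It fails at once if a spare piston is tipped over (angle between any of spare_a, spare_b's own z axis and vertical above 0.6 rad).
It also fails if it takes over 72 s, if anything falls off the work surface, if the arm or the gripper's body presses on something with over 40 N, if the wrist force passes 120 N, or if a joint passes its speed limit or range.

### The arm

A 6-joint arm with a two-finger parallel gripper is mounted at the origin on a cart in front of the work surface, level with it; the furniture and walls round the work are solid. World frame = base frame: x ahead of the robot, y to its left, z up, the work surface at z = 0. Lengths are in m, angles in rad, forces in N, time in s.
With the tool pointing down it reaches from about 0.35 to 1 m from the base axis. Payload 7.1 kg.
Tool frame: the origin (TCP) lies between the finger pads; the fingertips stand 22 mm ahead of it and the grasp point (between the pads) lies 3 mm ahead of it; x points along the fingers, y is the direction in which the jaws open and shut, and the axes are right-handed (so a half turn about x gives the same grasp; the last joint's range is limited). The gripper opens to 85 mm and grips with 20 to 120 N. Pads are 22 mm wide; open, the fingers measure 114 mm over their backs; the gripper's body (76 mm by 85 mm) begins 54 mm behind the grasp point. The pads swing forward as they close: fully open they stand 13 mm farther back than shut.
Start: joints at [1.118, 0.423, 1.63, -0, 1.089, -0.019], TCP at [0.263, 0.567, 0.253] pointing down, gripper open.
Joint ranges: [-3, 3], [-0.9, 2.11], [0.09, 2.58], [-1.31, 4.45], [0.11, 2.69], [-2.54, 2.54]. Speed limits (rad/s): [2.39, 2.39, 3.01, 3.14, 3.14, 3.14].

### API

Orientations are given as a rotation vector (axis times angle).
In Python, from rig import manip gives the robot as it stands. The module is installed in compiled form; this text tells all that it offers. Calls block until the motion is done:
- manip.move_to(position, orientation): joint-space move of the TCP to a pose.
- manip.servo_line(position, orientation=None, rate=0.15): straight line of the TCP; orientation=None keeps the orientation; rate is the mean speed in m/s.
- manip.set_joints(angles): joint-space move.
- manip.command_gripper(opening, f_grip=None): finger opening in m; f_grip is the grip in N (None keeps the last); returns when the fingers have stopped.
- manip.hold(seconds).
- manip.solve_ik(position, orientation): joint angles nearest the present ones, or None.
- manip.camera(name): name is "side" or "top" or "wrist"; returns a dict with "image" (480x640x3 uint8, red, green, blue), "fx", "fy", "cx", "cy" (pixels), "cam_to_world" (4x4, takes a point from camera to world coordinates); the wrist camera has in their place "mount" (4x4, takes a point from camera to tool coordinates, whose origin is the TCP and whose axes are the tool frame's). Camera axes: x right, y down, z forward; pixel columns grow to the right and rows downward; lengths in m; the calibration is good to about 2 mm. A picture is of the moment at which its call begins: read the wrist's pose just before it. There is no depth.
A pose or a line that the arm cannot do raises manip.IKError and nothing moves.
- manip.sign_off(): hands the job in, once; it reports no verdict.
Readings, each from a call of its own:
- manip.get_time(): time.
- manip.get_joint_positions(): joint angles.
- manip.get_joint_vel(): joint speeds.
- manip.get_tau(): joint torques, N m.
- manip.get_position(): TCP position.
- manip.get_ee_rot(): TCP orientation.
- manip.get_contact_force(): force on the tool from outside, world axes, zero at the start.
- manip.get_torque(): the same for the moment, N m.
- manip.get_width(): finger opening in m.
Only numpy, scipy, OpenCV 4.12 (cv2) and the standard library are available. Lean on these libraries where they do the work, as an engineer would, in place of code of your own. Each camera call takes 0.05 s, during which the arm holds its last target.

## Working session

There is one attempt and no reset: what is moved stays moved. The work goes in short steps, each a Python script; the robot and the scene stay as the last script left them, time stands still between calls to the robot, and variables do not carry over. Pictures are saved under pics/ and viewed, and the job is handed in when it is done.

```bash
mkdir -p pics; ls; python3 - <<'E'
from rig import manip
import cv2,numpy as np
print(manip.get_time(), manip.get_position(), manip.get_ee_rot(), manip.get_width())
for n in ["top","side","wrist"]:
    c=manip.camera(n); cv2.imwrite(f"pics/{n}0.png",c["image"][:,:,::-1])
    print(n,c["fx"],c["fy"],c["cx"],c["cy"]); print(np.round(c.get("cam_to_world",c.get("mount")),4))
E
```

```text
pics
0.0 [0.26244264 0.56663534 0.252525  ] [ 0.33901976  1.54427408 -0.34144598] 0.08524262628297806
top 610.2042355311074 610.2042355311074 314.71604282376825 237.19449148855938
[[-0.0223 -0.9842  0.1758  0.296 ]
 [-0.9997  0.0233  0.0034 -0.1425]
 [-0.0074 -0.1757 -0.9844  1.6394]
 [ 0.      0.      0.      1.    ]]
side 536.1831150324139 536.1831150324139 319.46512128386496 243.8795950254934
[[ 0.933  -0.2479  0.2609  0.2961]
 [-0.3598 -0.627   0.6909 -0.9505]
 [-0.0077 -0.7385 -0.6742  0.9087]
 [ 0.      0.      0.      1.    ]]
wrist 404.7810167527921 404.7810167527921 320.1405980664775 240.7366002618993
[[ 8.000e-04 -2.594e-01  9.658e-01 -1.203e-01]
 [ 1.000e+00  7.000e-04 -7.000e-04  6.000e-04]
 [-5.000e-04  9.658e-01  2.594e-01 -6.550e-02]
 [ 0.000e+00  0.000e+00  0.000e+00  1.000e+00]]
```

View pics/top0.png

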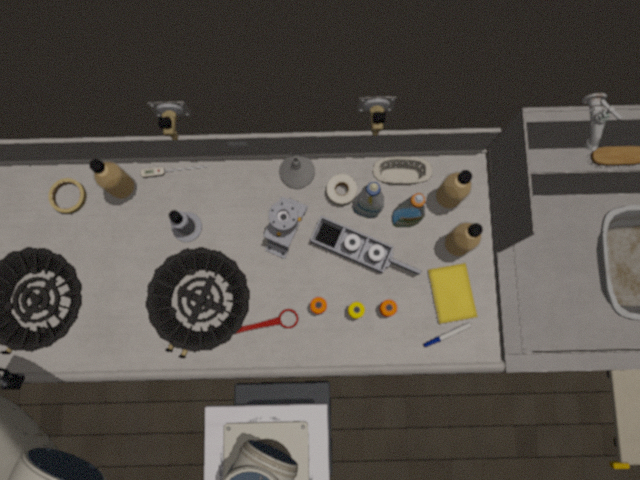

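View pics/side0.png

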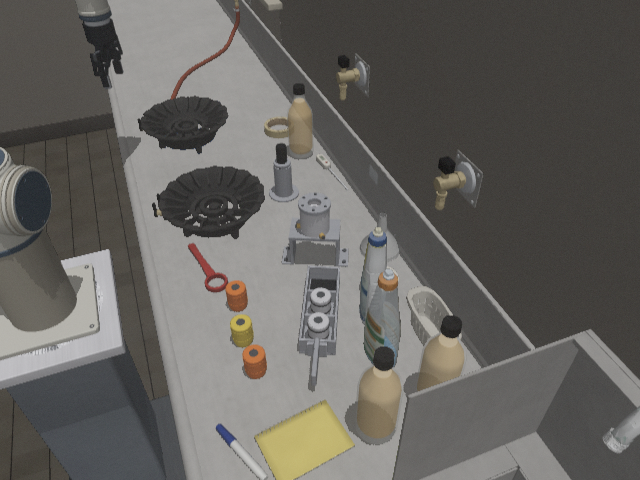

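View pics/wrist0.png

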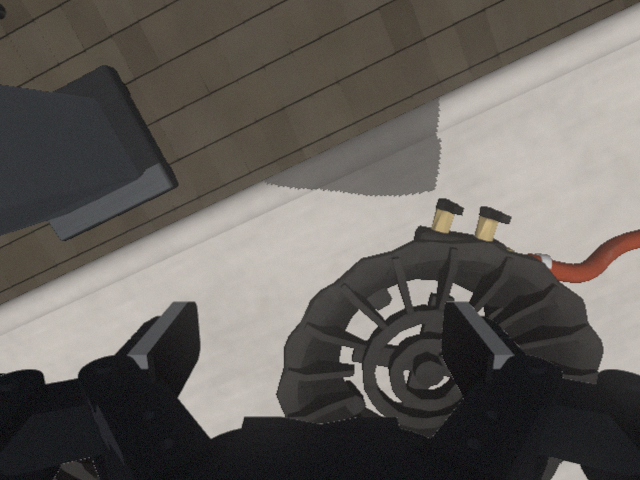

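```bash
python3 - <<'E'
import cv2,numpy as np
a=cv2.imread("pics/top0.png"); cv2.imwrite("pics/top0c.png",cv2.resize(a[180:290,245:435],None,fx=4.2,fy=4.2,interpolation=cv2.INTER_CUBIC))
a=cv2.imread("pics/side0.png"); cv2.imwrite("pics/side0c.png",cv2.resize(a[180:400,250:410],None,fx=2.7,fy=2.7,interpolation=cv2.INTER_CUBIC))
a=cv2.imread("pics/top0.png"); cv2.imwrite("pics/top0d.png",cv2.resize(a[190:260,150:220],None,fx=6,fy=6,interpolation=cv2.INTER_CUBIC))
E
```

```text
(no output)
```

View pics/top0c.png

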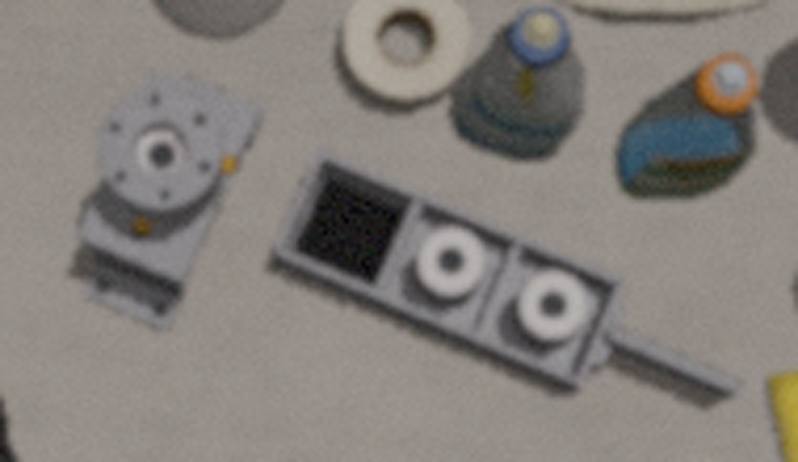

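View pics/side0c.png

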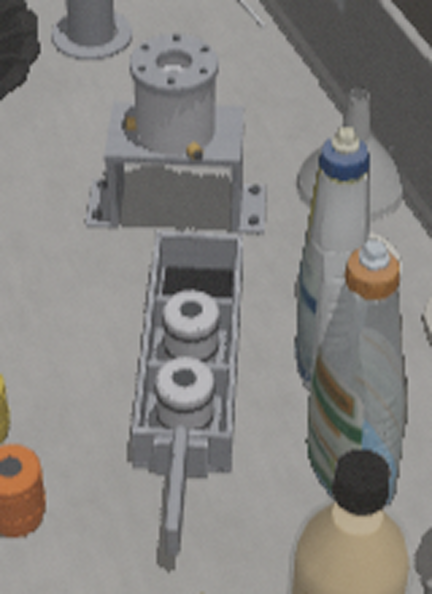

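View pics/top0d.png

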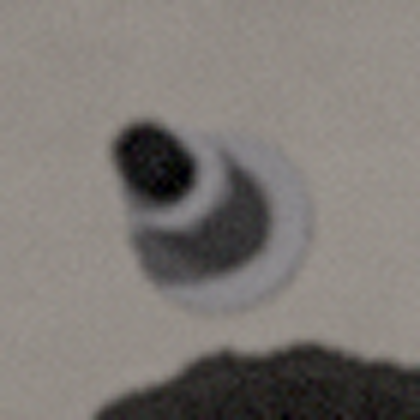

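```bash
cat > h.py <<'E'
from rig import manip
import cv2,numpy as np
from scipy.spatial.transform import Rotation as R
def ray(c,u,v,T=None):
    T=np.array(c["cam_to_world"]) if T is None else T
    d=T[:3,:3]@np.array([(u-c["cx"])/c["fx"],(v-c["cy"])/c["fy"],1.]); return T[:3,3],d
def pz(c,u,v,z,T=None):
    o,d=ray(c,u,v,T); return o+d*(z-o[2])/d[2]
def wristT(c,p,r):
    T=np.eye(4);T[:3,:3]=R.from_rotvec(r).as_matrix();T[:3,3]=p; return T@np.array(c["mount"])
def proj(c,P,T=None):
    T=np.array(c["cam_to_world"]) if T is None else T
    q=T[:3,:3].T@(np.array(P)-T[:3,3]); return np.array([c["fx"]*q[0]/q[2]+c["cx"],c["fy"]*q[1]/q[2]+c["cy"]])
def tri(rs):
    A=np.zeros((3,3));b=np.zeros(3)
    for o,d in rs:
        d=d/np.linalg.norm(d);M=np.eye(3)-np.outer(d,d);A+=M;b+=M@o
    return np.linalg.solve(A,b)
def down(yaw):
    # tool x down, tool y horizontal at angle yaw in world
    y=np.array([np.cos(yaw),np.sin(yaw),0]);x=np.array([0,0,-1.]);z=np.cross(x,y)
    return R.from_matrix(np.c_[x,y,z]).as_rotvec()
def wshot(name):
    p=manip.get_position();r=manip.get_ee_rot();c=manip.camera("wrist")
    cv2.imwrite(f"pics/{name}.png",c["image"][:,:,::-1]); return c,wristT(c,p,r)
E
python3 - <<'E'
from h import *
c=manip.camera("top"); s=manip.camera("side")
o=np.array([245,180]);k=4.2
def P(u,v,z): return np.round(pz(c,u/k+245,v/k+180,z),4)
def S(u,v,z): return np.round(pz(s,u/2.7+250,v/2.7+180,z),4)
print("hole",P(161,153,.165),S(174,63,.17))
print("pad",P(353,228,.011))
print("spares",P(451,262,.065),P(553,305,.065),S(191,312,.065),S(184,380,.065))
print("corners",[P(*q,.045) for q in [(322,160),(273,258),(617,285),(580,387)]])
print("handle end",P(735,382,.058),S(167,555,.03))
print("grip top", np.round(pz(c,150+155/6,190+160/6,.156),4), "foot",np.round(pz(c,150+225/6,190+222/6,.0),4))
for n,q in dict(b1=(382,378,0.19),b2=(350,500,.2)).items(): pass
print("funnel tip",np.round(pz(c,296,160,.108),3),"base",np.round(pz(c,297,172,0.0),3))
print("bottleA cap",np.round(pz(c,475,231,.222),3))
for cap in [(372,188),(418,201)]: print("detergent cap",np.round(pz(c,*cap,.2),3))
print("feet stand",P(75,270,0),P(165,325,0),P(258,118,0.0))
E
```

```text
hole [ 0.6133 -0.061   0.165 ] [ 0.6198 -0.0643  0.17  ]
pad [ 0.594  -0.1759  0.011 ]
spares [ 0.5612 -0.2352  0.065 ] [ 0.5326 -0.2976  0.065 ] [ 0.5669 -0.2378  0.065 ] [ 0.5374 -0.2994  0.065 ]
corners [array([ 0.6322, -0.1567,  0.045 ]), array([ 0.5697, -0.1242,  0.045 ]), array([ 0.5474, -0.3403,  0.045 ]), array([ 0.4834, -0.3144,  0.045 ])]
handle end [ 0.4828 -0.4091  0.058 ] [ 0.4802 -0.4143  0.03  ]
grip top [0.6211 0.207  0.156 ] foot [0.6255 0.2112 0.    ]
funnel tip [ 0.775 -0.093  0.108] base [ 0.774 -0.092  0.   ]
bottleA cap [ 0.555 -0.516  0.222]
detergent cap [ 0.671 -0.279  0.2  ]
detergent cap [ 0.636 -0.389  0.2  ]
feet stand [0.5726 0.0049 0.    ] [ 0.5352 -0.053   0.    ] [ 0.6708 -0.1158  0.    ]
```

```bash
python3 - <<'E'
from h import *
for yaw in (155,-25): 
    for p in [(0.53,-0.26,.33),(0.491,-0.391,.043),(.54,-.27,.043),(.6,.2,.3)]:
        q=manip.solve_ik(p,down(np.radians(yaw))); print(yaw,p,None if q is None else np.round(q,2))
manip.move_to((0.52,-0.22,.33),down(np.radians(155)))
print(manip.get_time())
c,T=wshot("w1"); np.savez("w1.npz",T=T)
manip.move_to((0.49,-0.36,.33),down(np.radians(155)))
c,T=wshot("w2"); np.savez("w2.npz",T=T)
print(manip.get_time())
E
```

```text
155 (0.53, -0.26, 0.33) None
155 (0.491, -0.391, 0.043) None
155 (0.54, -0.27, 0.043) None
155 (0.6, 0.2, 0.3) [ 0.3   0.39  1.57  0.    1.18 -2.4 ]
-25 (0.53, -0.26, 0.33) [-0.48  0.29  1.63 -0.    1.21 -0.04]
-25 (0.491, -0.391, 0.043) [-0.69  0.71  1.71 -0.    0.72 -0.26]
-25 (0.54, -0.27, 0.043) [-0.48  0.69  1.77 -0.    0.68 -0.05]
-25 (0.6, 0.2, 0.3) [ 0.3   0.39  1.57 -0.    1.18  0.74]Traceback (most recent call last):
  File "<stdin>", line 5, in <module>
rig.IKError: the arm cannot take that pose within its joint ranges
```

```bash
python3 - <<'E'
from h import *
y=down(np.radians(-25))
manip.move_to((0.60,-0.12,.33),y)
print(manip.get_time())
c,T=wshot("w1"); np.savez("w1.npz",T=T)
manip.move_to((0.56,-0.24,.33),y)
c,T=wshot("w2"); np.savez("w2.npz",T=T)
print(manip.get_time())
E
```

```text
2.9667
3.6417
```

View pics/w1.png

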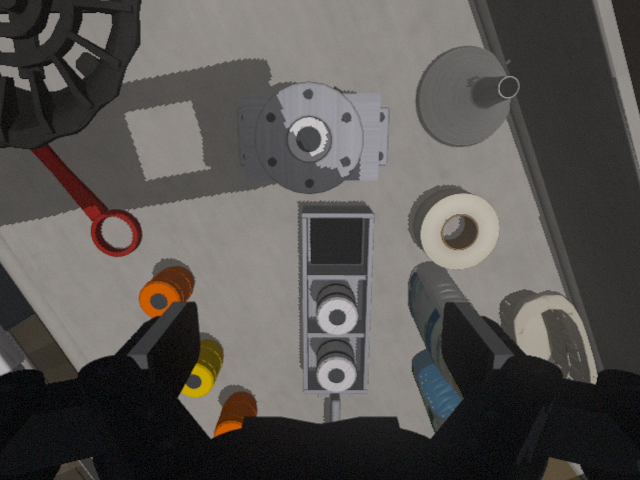

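View pics/w2.png

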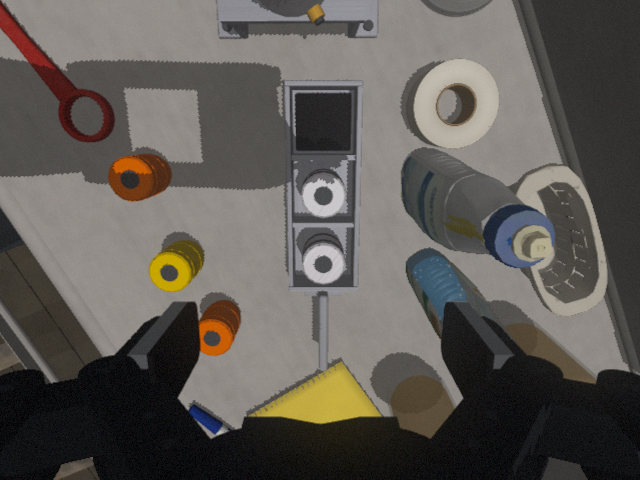

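```bash
python3 - <<'E'
import cv2
a=cv2.imread("pics/w1.png"); cv2.imwrite("pics/w1c.png",cv2.resize(a[70:210,225:405],None,fx=4.2,fy=4.2,interpolation=cv2.INTER_CUBIC))
a=cv2.imread("pics/w2.png"); cv2.imwrite("pics/w2c.png",cv2.resize(a[70:380,200:420],None,fx=1.9,fy=1.9,interpolation=cv2.INTER_CUBIC))
cv2.imwrite("pics/w2d.png",cv2.resize(a[0:60,200:400],None,fx=4,fy=4,interpolation=cv2.INTER_CUBIC))
E
```

```text
(no output)
```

View pics/w1c.png

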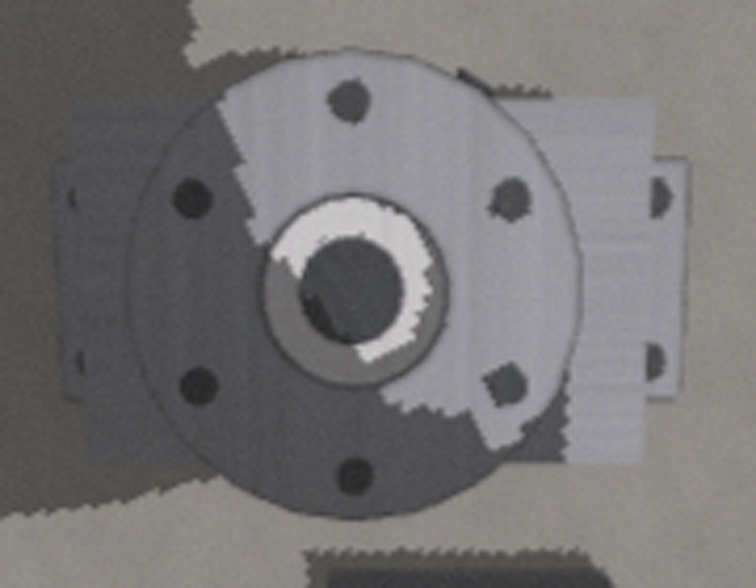

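View pics/w2c.png

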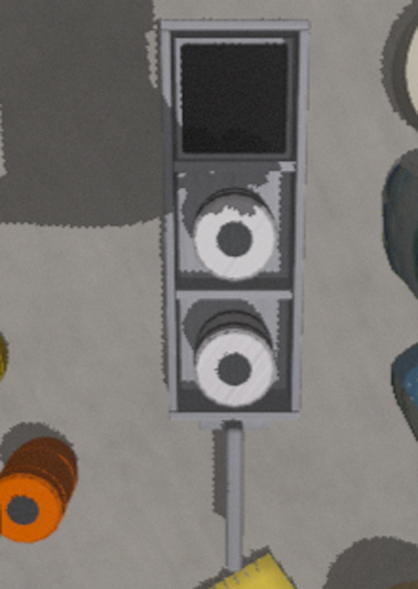

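View pics/w2d.png

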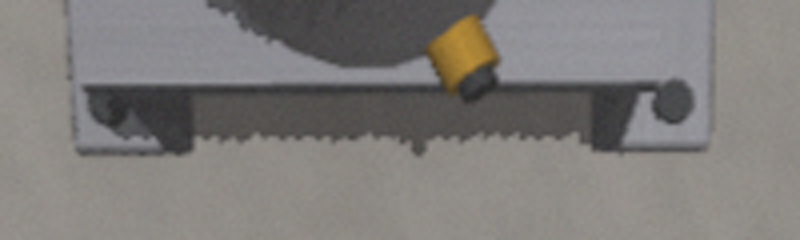

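```bash
python3 - <<'E'
from h import *
c=manip.camera("wrist")
T1=np.load("w1.npz")["T"];T2=np.load("w2.npz")["T"]
A=lambda u,v,z: pz(c,u/4.2+225,v/4.2+70,z,T1)
B=lambda u,v,z: pz(c,u/1.9+200,v/1.9+70,z,T2)
D=lambda u,v,z: pz(c,u/4+200,v/4,z,T2)
r=lambda x:np.round(x,4)
ang=lambda p,q: round(np.degrees(np.arctan2(q[1]-p[1],q[0]-p[0])),2)
print("hole",r(A(357,290,.17)),"cover",r(A(354,284,.17)))
print("foot front corners",r(D(78,151,.004)),r(D(710,149,.004)),"yang",ang(D(710,149,.004),D(78,151,.004)))
print("deck top back/front", ang(A(655,98,.09),A(75,98,.09)),ang(A(640,462,.09),A(90,462,.09)))
print("foot R x", ang(A(683,398,.004),A(690,160,.004)),"L",ang(A(66,400,.004),A(58,170,.004)))
F=[A(690,160,.004),A(683,398,.004),A(66,400,.004),A(58,160,.004)];print("feet ctr",r(np.mean(F,0)),[r(np.linalg.norm(F[i]-F[(i+1)%4])) for i in range(4)])
im=cv2.imread("pics/w2.png"); m=(im.max(2)<45)[90:165,285:365].astype(np.uint8)
n,l,st,ce=cv2.connectedComponentsWithStats(m); i=1+st[1:,4].argmax();print(st[i],ce[i]+[285,90])
pd=pz(c,*(ce[i]+[285,90]),.011,T2);print("pad",r(pd))
C=[B(*q,.045) for q in [(162,22),(309,24),(300,416),(170,416)]]
print("tray ctr",r(np.mean(C,0)),[r(np.linalg.norm(C[j]-C[(j+1)%4])) for j in range(4)],"yaw",ang(C[3],C[0]),ang(C[2],C[1]))
print("handle",r(B(234,435,.058)),r(B(235,565,.058)),ang(B(235,565,.058),B(234,435,.058)))
print("spares",r(B(235,240,.065)),r(B(236,369,.065)))
# hole from top cam/side for check
t=manip.camera("top");s=manip.camera("side")
h=r(A(357,290,.17)); print(proj(t,h),proj(s,h))
E
```

```text
hole [ 0.6198 -0.0607  0.17  ] cover [ 0.6197 -0.0597  0.17  ]
foot front corners [ 0.5345 -0.055   0.004 ] [ 0.6787 -0.1219  0.004 ] yang 155.11
deck top back/front 155.1 155.11
foot R x 65.89 L 64.19
feet ctr [ 0.6195 -0.0616  0.004 ] [np.float64(0.0586), np.float64(0.1597), np.float64(0.0591), np.float64(0.1578)]
[  11    3   55   58 2975] [322.4010084  121.46084034]
pad [ 0.5941 -0.1722  0.011 ]
tray ctr [ 0.5661 -0.2354  0.045 ] [np.float64(0.0726), np.float64(0.2071), np.float64(0.0733), np.float64(0.2081)] yaw 64.92 65.13
handle [ 0.5191 -0.3347  0.058 ] [ 0.4856 -0.4082  0.058 ] 65.48
spares [ 0.5655 -0.2361  0.065 ] [ 0.5371 -0.2984  0.065 ]
[283.03984743 213.44324361] [313.88049594 202.41074356]
```

```bash
python3 - <<'E'
from h import *
y=down(np.radians(-24.9))
g=np.array([0.5006,-0.376])
manip.command_gripper(0.05)
manip.move_to((*g,.16),y)
manip.servo_line((*g,.043),rate=.12)
print(manip.get_position(),manip.get_contact_force())
manip.command_gripper(0.0,100)
print(manip.get_time(),manip.get_width(),manip.get_contact_force())
for n in ["top","side"]:
    cv2.imwrite(f"pics/{n}1.png",manip.camera(n)["image"][:,:,::-1])
E
```

```text
[ 0.50113174 -0.3763661   0.04377113] [-0.00784628 -0.0328569  -0.09664954]
6.7083 0.008972829217796545 [-1.96574067  0.62898612  4.85775646]
```

View pics/top1.png

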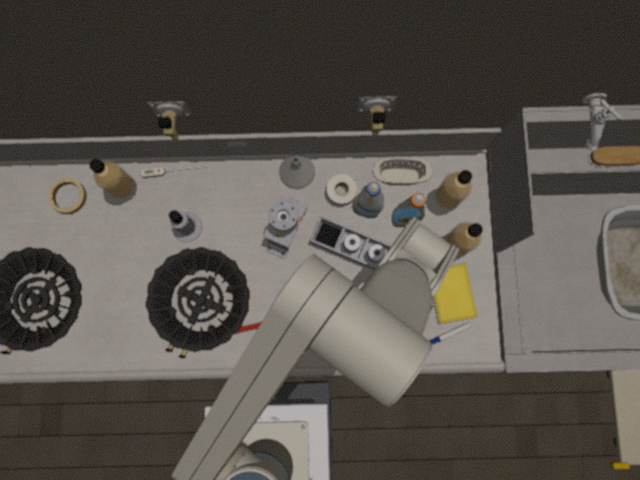

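View pics/side1.png

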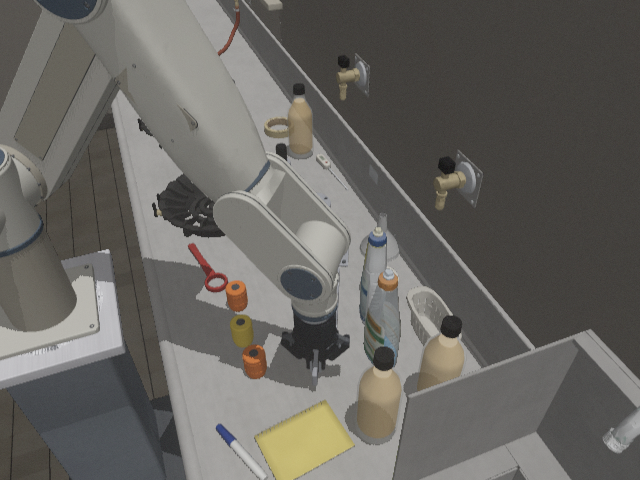

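```bash
python3 - <<'E'
from h import *
t=manip.camera("top")
print(pz(t,389,307,.06),pz(t,356,310,.06),pz(t,318,305,.06))
p=manip.get_position(); d=np.array([-.907,.421,0])*.0242
print(p, p+d)
manip.servo_line(p+d,rate=.04)
print(manip.get_time(),manip.get_position(),manip.get_contact_force(),manip.get_torque(),manip.get_width())
t=manip.camera("top");cv2.imwrite("pics/top2.png",t["image"][:,:,::-1])
a=t["image"][:,:,::-1];cv2.imwrite("pics/top2c.png",cv2.resize(a[180:290,245:435],None,fx=4.2,fy=4.2,interpolation=cv2.INTER_CUBIC))
E
```

```text
[ 0.39113934 -0.3241558   0.06      ] [ 0.3853921  -0.23899903  0.06      ] [ 0.40043296 -0.14154028  0.06      ]
[ 0.50072506 -0.37617276  0.04378253] [ 0.47877566 -0.36598456  0.04378253]
7.6083 [ 0.4785328  -0.36589193  0.04375181] [0.61243751 0.18003009 1.55582904] [-0.20186662 -0.21460286 -0.46344099] 0.008723284522234916
```

View pics/top2c.png

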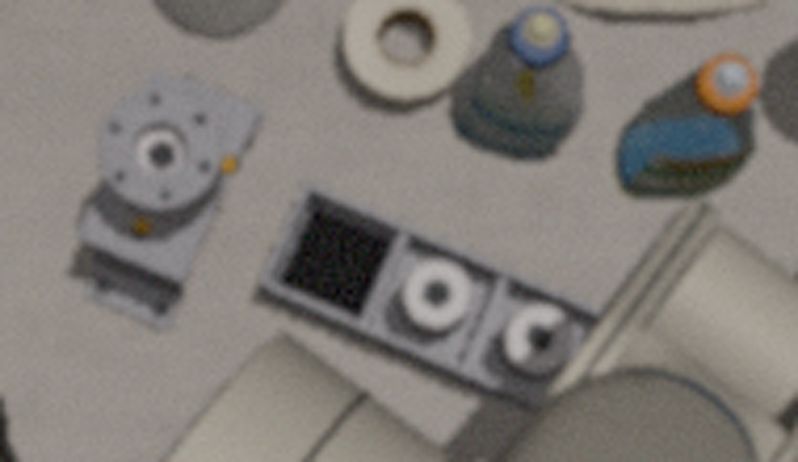

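```bash
cat >> h.py <<'E'
def padtop(im,t):
    m=(im.max(2)<50).astype(np.uint8); m=cv2.morphologyEx(m,cv2.MORPH_OPEN,np.ones((3,3),np.uint8))
    n,l,st,ce=cv2.connectedComponentsWithStats(m)
    out=[]
    for i in range(1,n):
        if 100<st[i,4]<900 and 250<ce[i][0]<430 and 180<ce[i][1]<300:
            pts=np.argwhere(l==i)[:,::-1].astype(np.float32)
            out.append((st[i,4],np.round(ce[i],2),np.round(pz(t,*ce[i],.011),4),cv2.minAreaRect(pts)))
    return out
def rim(im,t,guess=None): pass
E
python3 - <<'E'
from h import *
t=manip.camera("top")
for n in ("top0","top1","top2"):
    print(n,padtop(cv2.imread(f"pics/{n}.png"),t))
E
```

```text
top0 [(np.int32(359), array([327.97, 234.05]), array([ 0.5947, -0.173 ,  0.011 ]), ((328.02587890625, 233.9396514892578), (19.4333553314209, 19.03943634033203), 23.198589324951172))]
top1 [(np.int32(359), array([327.95, 234.2 ]), array([ 0.5943, -0.1729,  0.011 ]), ((327.89178466796875, 234.1185760498047), (19.39311408996582, 18.783905029296875), 23.962486267089844))]
top2 [(np.int32(362), array([324.77, 241.67]), array([ 0.574 , -0.1638,  0.011 ]), ((324.7474060058594, 241.44329833984375), (19.39311408996582, 19.08850860595703), 23.962486267089844))]
```

```bash
python3 - <<'E'
from h import *
p=manip.get_position(); u=np.array([.421,.907,0]);n=np.array([-.907,.421,0])
for s,l in ((.03,.002),(.1124,.002)):
    manip.servo_line(p+u*s+n*l,rate=.06)
    print(manip.get_time(),manip.get_position(),manip.get_contact_force(),manip.get_width())
t=manip.camera("top");a=t["image"][:,:,::-1]
print(padtop(a,t))
cv2.imwrite("pics/top3c.png",cv2.resize(a[180:290,245:435],None,fx=4.2,fy=4.2,interpolation=cv2.INTER_CUBIC))
a=manip.camera("side")["image"][:,:,::-1];cv2.imwrite("pics/side3.png",a)
E
```

```text
8.3583 [ 0.48933396 -0.33747784  0.04376598] [1.23437816 2.20149485 3.11567184] 0.00900104480217931
9.8833 [ 0.52384708 -0.2638135   0.04377306] [-1.38683588 -4.50577918  3.21888194] 0.008884551724614718
[]
```

View pics/top3c.png

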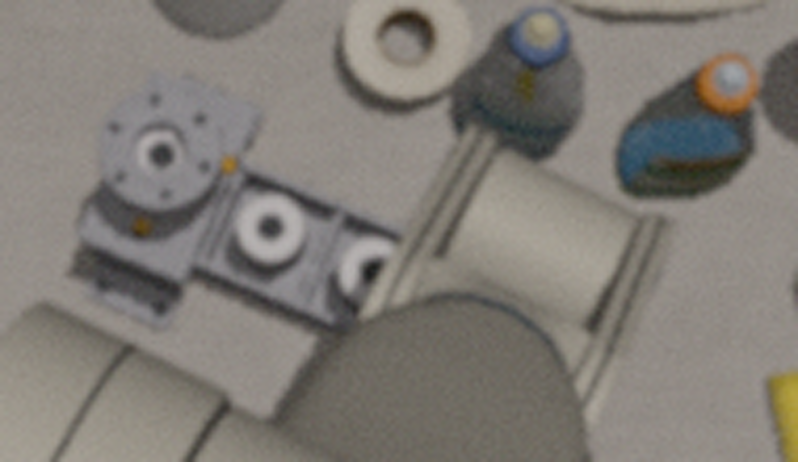

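View pics/side3.png

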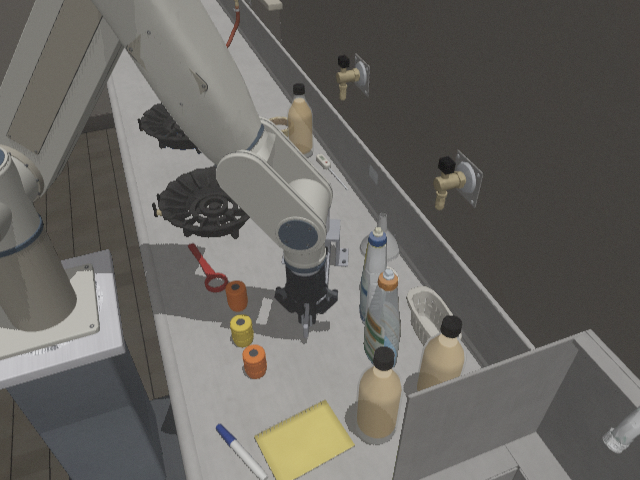

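```bash
python3 - <<'E'
from h import *
p=manip.get_position()
manip.command_gripper(0.045)
manip.servo_line(p+[0,0,.18],rate=.2)
y=down(np.radians(-24.9))
manip.move_to((0.60,-0.12,.33),y)
c,T=wshot("w4"); np.savez("w4.npz",T=T)
t=manip.camera("top");a=t["image"][:,:,::-1];cv2.imwrite("pics/top4.png",a)
print(manip.get_time())
E
python3 - <<'E'
import cv2
a=cv2.imread("pics/w4.png"); cv2.imwrite("pics/w4c.png",cv2.resize(a[90:440,220:420],None,fx=1.7,fy=1.7,interpolation=cv2.INTER_CUBIC))
E
```

```text
12.3667
```

View pics/w4c.png

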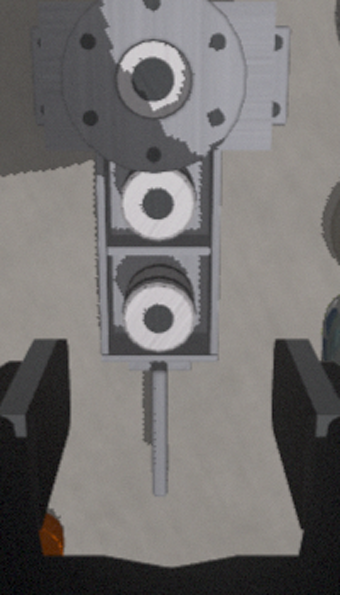

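View pics/top4.png

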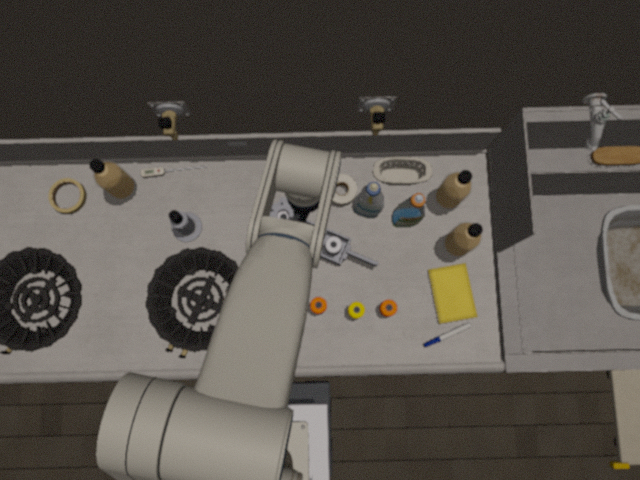

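```bash
python3 - <<'E'
from h import *
c=manip.camera("wrist");T=np.load("w4.npz")["T"]
B=lambda u,v,z: pz(c,u/1.7+220,v/1.7+90,z,T)
r=lambda x:np.round(x,4)
L=B(101,358,.045);Rr=B(217,358,.045);h0=B(159,370,.058);h1=B(160,493,.058)
d=h0-h1;print("yaw",np.degrees(np.arctan2(d[1],d[0])), "rear edge yaw",np.degrees(np.arctan2((L-Rr)[1],(L-Rr)[0]))-90)
y=np.radians(65.3);u=np.array([np.cos(y),np.sin(y),0]);n=np.array([-u[1],u[0],0])
H=np.array([.6195,-.061,0]);H2=B(153,80,.17);print("hole",r(H2))
m=(L+Rr)/2;pad=m+u*.175;print("pad est",r(pad),"err along/lat",r((pad-H2)[:2]@u[:2]),r((pad-H2)[:2]@n[:2]))
e=h1+u*.265;print("from handle end",r(e),r((e-H2)[:2]@u[:2]),r((e-H2)[:2]@n[:2]))
for s,o in ((B(158,204,.065),.069),(B(158,318,.065),.138)):
    e=s+u*o;print("spare",r(s),r((e-H2)[:2]@u[:2]),r((e-H2)[:2]@n[:2]))
E
```

```text
yaw 65.32826285222342 rear edge yaw 65.22984458443577
hole [ 0.6188 -0.0608  0.17  ]
pad est [ 0.6188 -0.0579  0.045 ] err along/lat 0.0026 0.0013
from handle end [ 0.6195 -0.057   0.058 ] 0.0037 0.001
spare [ 0.5891 -0.1237  0.065 ] -0.0005 0.0007
spare [ 0.56   -0.1857  0.065 ] -0.0001 0.0012
```

```bash
python3 - <<'E'
from h import *
manip.command_gripper(0.06)
manip.move_to((0.62,0.22,.34),down(0))
print(manip.get_time(),np.round(manip.get_joint_positions(),2))
c,T=wshot("w5"); np.savez("w5.npz",T=T)
a=manip.camera("side")["image"][:,:,::-1];cv2.imwrite("pics/side5.png",a)
E
```

```text
14.0 [ 0.32  0.39  1.47 -0.    1.28  0.32]
```

View pics/w5.png

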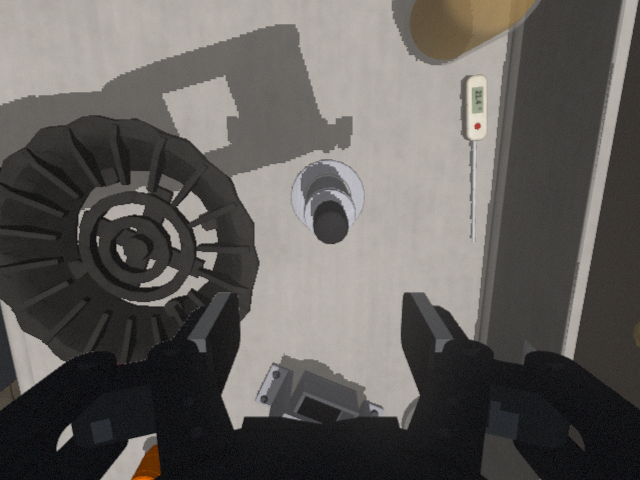

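View pics/side5.png

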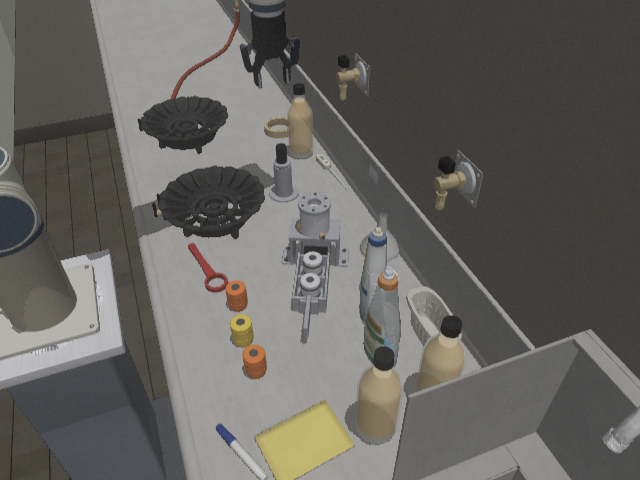

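```bash
python3 - <<'E'
import cv2
a=cv2.imread("pics/w5.png"); cv2.imwrite("pics/w5c.png",cv2.resize(a[150:260,275:385],None,fx=5,fy=5,interpolation=cv2.INTER_CUBIC))
a=cv2.imread("pics/side5.png"); cv2.imwrite("pics/side5c.png",cv2.resize(a[135:210,255:315],None,fx=7,fy=7,interpolation=cv2.INTER_CUBIC))
E
```

```text
(no output)
```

View pics/w5c.png

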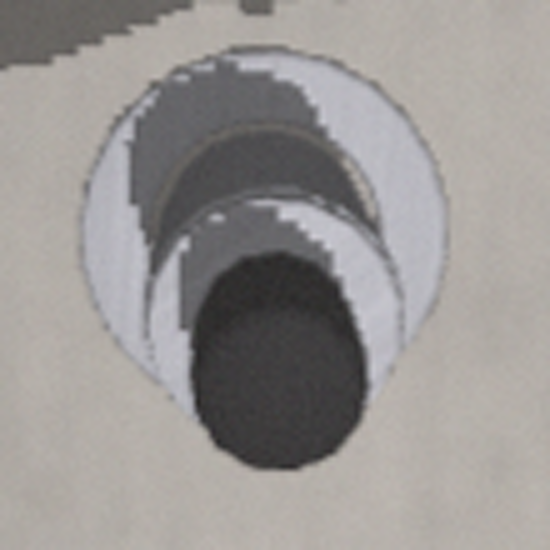

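View pics/side5c.png

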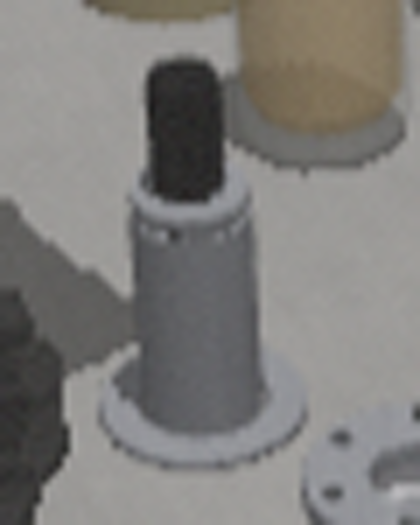

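```bash
python3 - <<'E'
from h import *
c=manip.camera("wrist");T=np.load("w5.npz")["T"]
for n,(u,v,z) in dict(collar=(276,322,.106),top=(280,384,.156),foot=(265,230,.005)).items():
    print(n,np.round(pz(c,u/5+275,v/5+150,z,T),4))
t=manip.camera("top");s=manip.camera("side");print(proj(t,(.621,.209,.156)),proj(s,(.621,.209,.156)),proj(s,(.621,.209,.106)))
for q in [(.62,.209,.131),(.6195,-.061,.29),(.6195,-.061,.20)]:
  for yaw in (-25,0,20,-60,45): print(q,yaw,np.round(manip.solve_ik(q,down(np.radians(yaw))),2)[-1])
E
```

```text
collar [0.6292 0.2136 0.106 ]
top [0.6287 0.2139 0.156 ]
foot [0.629  0.2144 0.005 ]
[175.04380954 216.71096862] [277.79337915 147.03937563] [278.92261182 163.20043   ]
(0.62, 0.209, 0.131) -25 0.74
(0.62, 0.209, 0.131) 0 0.31
(0.62, 0.209, 0.131) 20 -0.04
(0.62, 0.209, 0.131) -60 1.35
(0.62, 0.209, 0.131) 45 -0.48
(0.6195, -0.061, 0.29) -25 0.32
(0.6195, -0.061, 0.29) 0 -0.12
(0.6195, -0.061, 0.29) 20 -0.47
(0.6195, -0.061, 0.29) -60 0.93
(0.6195, -0.061, 0.29) 45 -0.9
(0.6195, -0.061, 0.2) -25 0.32
(0.6195, -0.061, 0.2) 0 -0.12
(0.6195, -0.061, 0.2) 20 -0.47
(0.6195, -0.061, 0.2) -60 0.93
(0.6195, -0.061, 0.2) 45 -0.9
```

```bash
python3 - <<'E'
from h import *
t=manip.camera("top");s=manip.camera("side")
print("side collar pred",proj(s,(.629,.214,.106)),"obs",255+191/7,135+195/7)
print("side collar ->",pz(s,255+191/7,135+197/7,.106), "foot",pz(s,255+203/7,135+400/7,.005),"griptop",pz(s,255+184/7,135+73/7,.156))
a=cv2.imread("pics/top0.png")[195:250,160:215]; cv2.imwrite("pics/top0e.png",cv2.resize(a,None,fx=10,fy=10,interpolation=cv2.INTER_CUBIC))
a=t["image"][:,:,::-1][195:250,260:315]; cv2.imwrite("pics/top0f.png",cv2.resize(a,None,fx=10,fy=10,interpolation=cv2.INTER_CUBIC))
E
```

```text
side collar pred [281.19950671 161.59686755] obs 282.2857142857143 162.85714285714286
side collar -> [0.62940758 0.20593863 0.106     ] foot [0.63080812 0.21246705 0.005     ] griptop [0.63185293 0.21302917 0.156     ]
```

View pics/top0e.png

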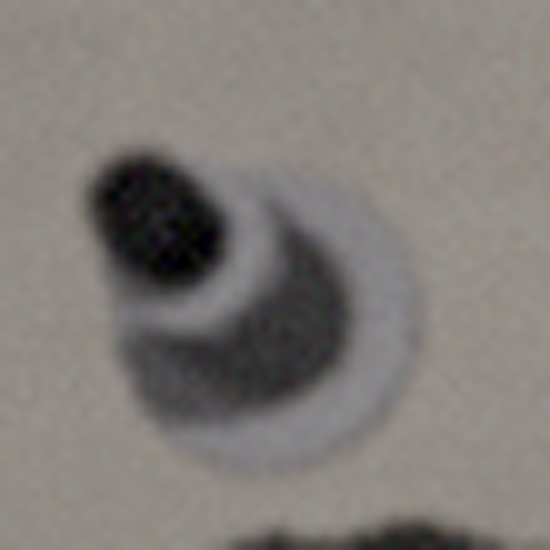

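View pics/top0f.png

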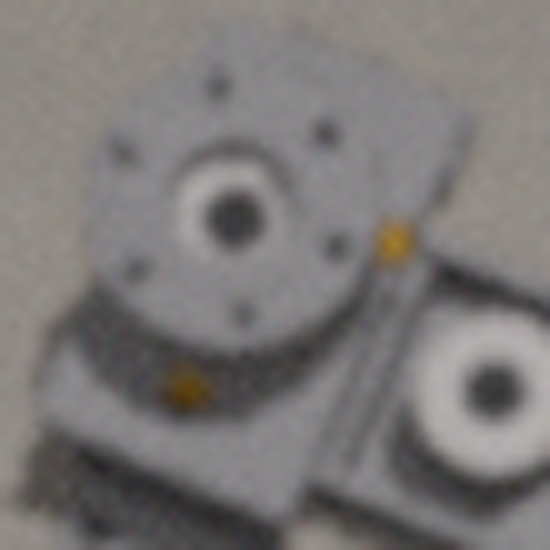

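```bash
python3 - <<'E'
from h import *
t=manip.camera("top")
print(pz(t,186,226.7,.005),pz(t,174.8,215.8,.156),"hole",pz(t,283.2,215.2,.17))
E
```

```text
[0.62543493 0.21427907 0.005     ] [0.62333369 0.2096495  0.156     ] hole [ 0.6153646  -0.06103617  0.17      ]
```

```bash
python3 - <<'E'
from h import *
g=(0.629,0.2135)
manip.move_to((*g,.22),down(0))
manip.servo_line((*g,.132),rate=.1)
print(manip.get_position(),manip.get_contact_force())
c,T=wshot("w6")
manip.command_gripper(0.0,90)
print(manip.get_time(),manip.get_width(),manip.get_contact_force(),manip.get_torque(),manip.get_position())
E
```

```text
[0.62953593 0.21369669 0.132692  ] [0.01964289 0.62114059 0.02577942]
16.4333 0.02603016843750737 [ 0.39612296 -0.31451749  4.64327013] [-0.01418334 -0.16416729  0.02380521] [0.62977602 0.21367919 0.1327978 ]
```

View pics/w6.png

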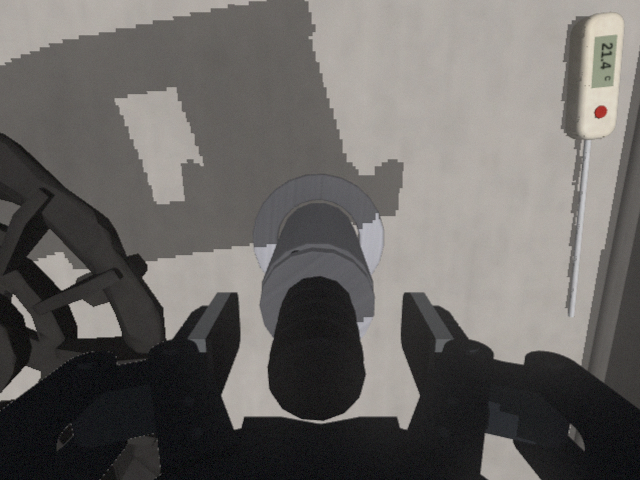

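```bash
python3 - <<'E'
from h import *
p=manip.get_position()
manip.servo_line((p[0],p[1],.335),rate=.12)
print(manip.get_contact_force(),manip.get_width())
manip.servo_line((.6195,-.061,.335),rate=.15)
print(manip.get_time(),manip.get_position(),manip.get_contact_force(),manip.get_width())
c,T=wshot("w7"); np.savez("w7.npz",T=T)
for n in("side","top"):cv2.imwrite(f"pics/{n}7.png",manip.camera(n)["image"][:,:,::-1])
E
python3 - <<'E'
import cv2
a=cv2.imread("pics/side7.png"); cv2.imwrite("pics/side7c.png",cv2.resize(a[90:290,240:400],None,fx=3,fy=3,interpolation=cv2.INTER_CUBIC))
E
```

```text
[-0.31213234  0.72418186 -1.92512605] 0.0262149632357391
20.2583 [ 0.61955248 -0.06032406  0.33497271] [ 0.01176443  0.08366875 -1.40562528] 0.026303568861186448
```

View pics/w7.png

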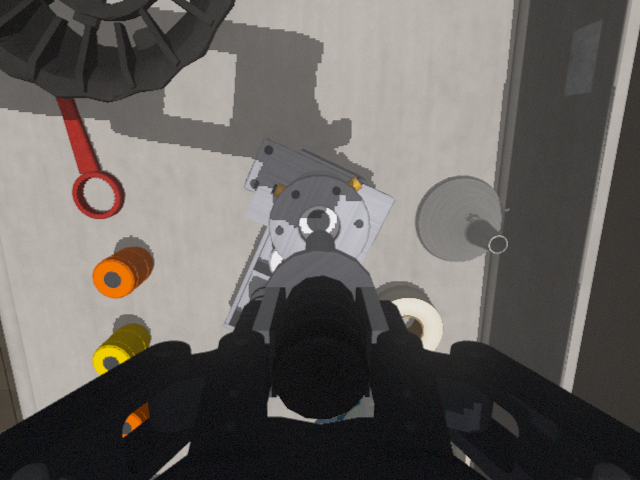

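View pics/side7c.png

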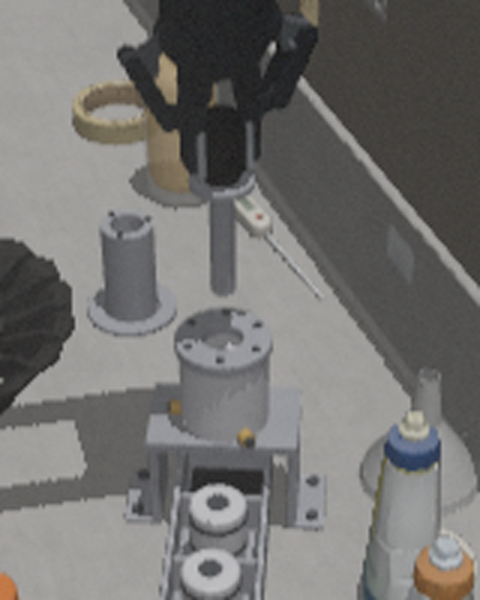

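```bash
python3 - <<'E'
from h import *
a=cv2.imread("pics/w7.png"); cv2.imwrite("pics/w7c.png",cv2.resize(a[165:285,260:380],None,fx=5,fy=5,interpolation=cv2.INTER_CUBIC))
s=manip.camera("side");c=manip.camera("wrist");T=np.load("w7.npz")["T"]
for z in(.213,.17): print(z,proj(s,(.6195,-.061,z)),proj(c,(.6195,-.061,z),T))
E
```

```text
0.213 [313.50934184 186.91404644] [319.68285762 242.97237927]
0.17 [313.80214478 202.51842584] [319.82423216 227.17376517]
```

View pics/w7c.png

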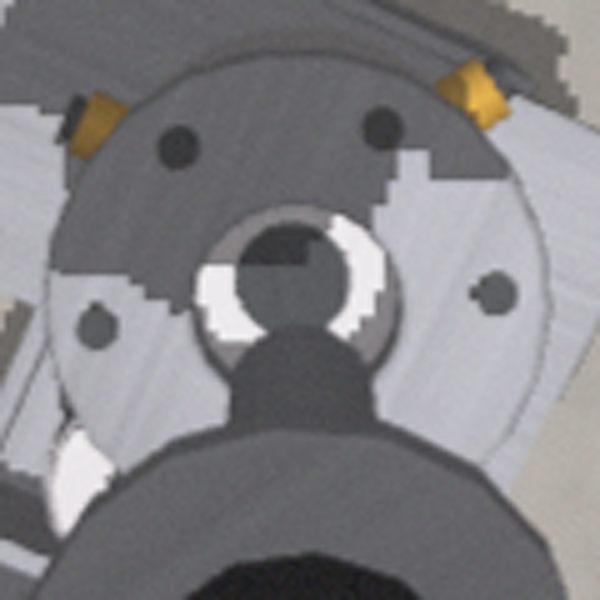

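```bash
python3 - <<'E'
from h import *
p=manip.get_position()
x,y=.6195,-.0607
manip.servo_line((x,y,.28),rate=.08)
print(manip.get_position(),manip.get_contact_force())
for z in np.arange(.27,.2065,-.008):
    manip.servo_line((x,y,z),rate=.05)
    f=manip.get_contact_force();print(round(manip.get_time(),2),np.round(manip.get_position(),4),np.round(f,1),round(manip.get_width(),4))
    if np.linalg.norm(f)>45: print("stop");break
E
```

```text
[ 0.6198353  -0.0607582   0.28032886] [-0.29139559  0.18906601 -2.76644652]
21.7 [ 0.6192 -0.0607  0.2696] [ 0.2  0.4 -1.5] 0.0265
22.01 [ 0.6192 -0.0607  0.2614] [-0.2 -0.9 -2.4] 0.0262
22.32 [ 0.6192 -0.0607  0.2533] [ 0.1 -0.  -2. ] 0.026
22.62 [ 0.6193 -0.0607  0.2454] [-0.8  0.3 -2. ] 0.026
22.93 [ 0.6193 -0.0607  0.2374] [-1.   0.7 -1.6] 0.0265
23.24 [ 0.6192 -0.0606  0.2294] [ 0.1  0.2 -2.4] 0.026
23.55 [ 0.6192 -0.0606  0.2213] [-0.5  0.2 -2.1] 0.0264
23.86 [ 0.6192 -0.0607  0.2134] [-0.3  0.3 -2.4] 0.0262
```

```bash
python3 - <<'E'
from h import *
a=manip.camera("side")["image"][:,:,::-1]
cv2.imwrite("pics/side8c.png",cv2.resize(a[90:290,240:400],None,fx=3,fy=3,interpolation=cv2.INTER_CUBIC))
wshot("w8")
E
```

```text
(no output)
```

View pics/side8c.png

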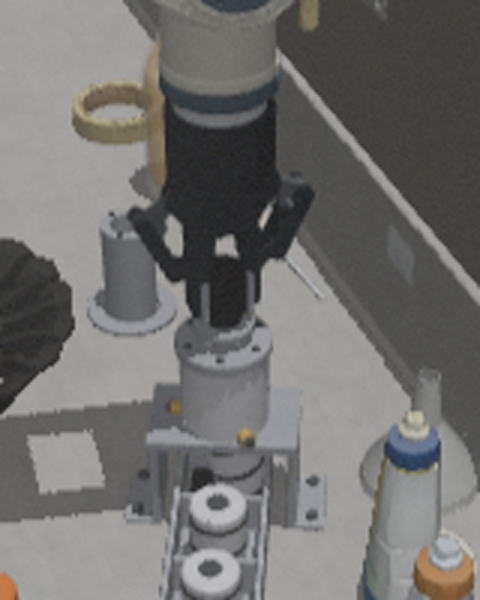

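View pics/w8.png

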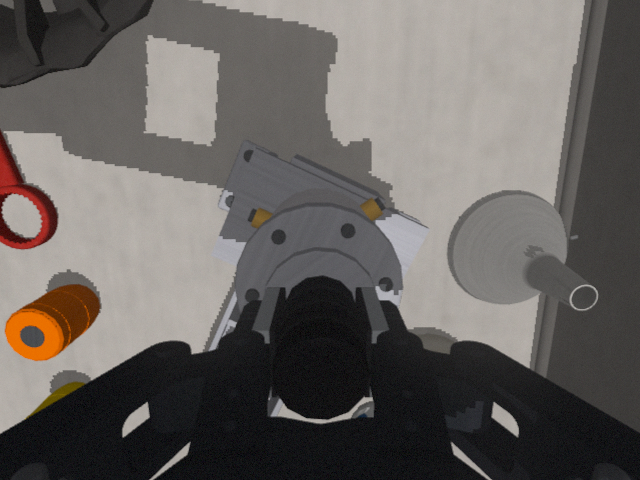

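```bash
python3 - <<'E'
from h import *
x,y=.6195,-.0607
for z in (.21,.2065,.2045,.203):
    manip.servo_line((x,y,z),rate=.04)
    f=manip.get_contact_force();print(round(manip.get_time(),2),np.round(manip.get_position(),4),np.round(f,1),round(manip.get_width(),4))
    if np.linalg.norm(f)>45: print("stop");break
manip.hold(.2)
a=manip.camera("side")["image"][:,:,::-1]
cv2.imwrite("pics/side9c.png",cv2.resize(a[90:290,240:400],None,fx=3,fy=3,interpolation=cv2.INTER_CUBIC))
E
```

```text
24.21 [ 0.6193 -0.0607  0.2097] [ 1.1 -0.3 -1.7] 0.0261
24.46 [ 0.6193 -0.0607  0.2062] [-0.2 -0.1 -1.4] 0.0261
24.71 [ 0.6194 -0.0607  0.2044] [-0.4  0.1 -1.5] 0.0264
24.96 [ 0.6197 -0.0608  0.2032] [-0.3 -0.4 -0.8] 0.026
```

View pics/side9c.png

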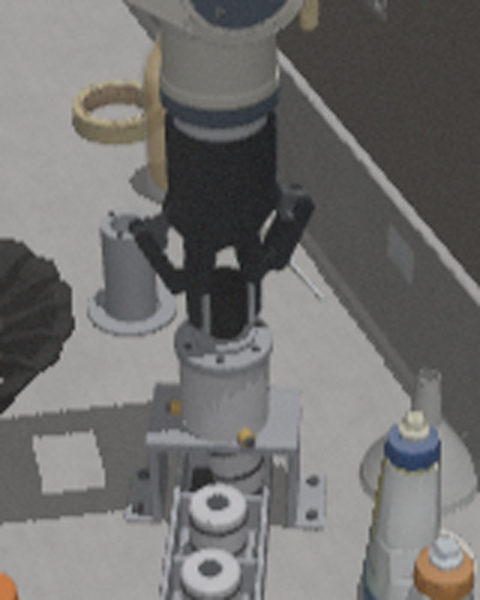

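```bash
python3 - <<'E'
from h import *
a=manip.camera("side")["image"][:,:,::-1]
cv2.imwrite("pics/side9d.png",cv2.resize(a[180:290,275:355],None,fx=7,fy=5.4,interpolation=cv2.INTER_CUBIC))
s=manip.camera("side")
u=np.array([.421,.907,0]);n=np.array([-.907,.421,0]);H=np.array([.6195,-.061,0])
for z in (.011,.041,.071): print(z,[np.round(proj(s,H+[0,0,z]+k*.022*n-.0*u),1) for k in(-1,0,1)])
E
```

```text
0.011 [array([323.8, 254.6]), array([314.8, 254.2]), array([305.8, 253.8])]
0.041 [array([323.8, 245.5]), array([314.6, 245.1]), array([305.4, 244.7])]
0.071 [array([323.7, 236.1]), array([314.4, 235.7]), array([305.1, 235.4])]
```

View pics/side9d.png

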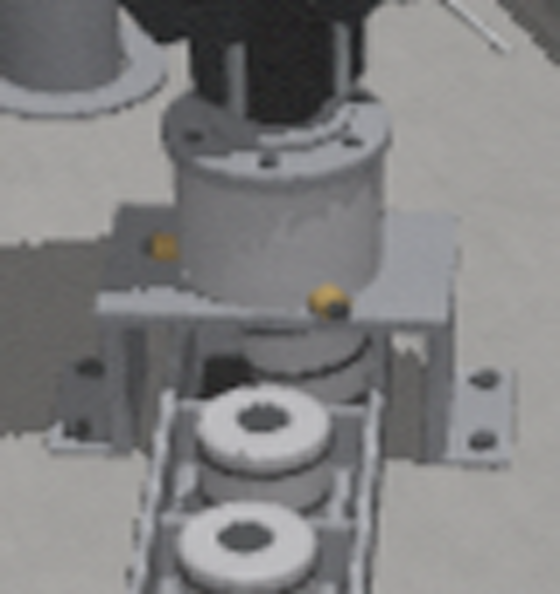

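```bash
python3 - <<'E'
from h import *
manip.hold(.1)
manip.servo_line((.6195,-.0607,.335),rate=.12)
print(manip.get_time(),manip.get_position(),manip.get_contact_force(),manip.get_width())
manip.servo_line((.6195,0.02,.335),rate=.15)
a=manip.camera("side")["image"][:,:,::-1]
cv2.imwrite("pics/side10.png",cv2.resize(a[180:290,275:355],None,fx=7,fy=5.4,interpolation=cv2.INTER_CUBIC))
wshot("w10")
E
```

```text
26.6583 [ 0.61902137 -0.0606651   0.33400017] [ 0.37328561 -1.3581003  -1.71540218] 0.026066635144736186
```

View pics/side10.png

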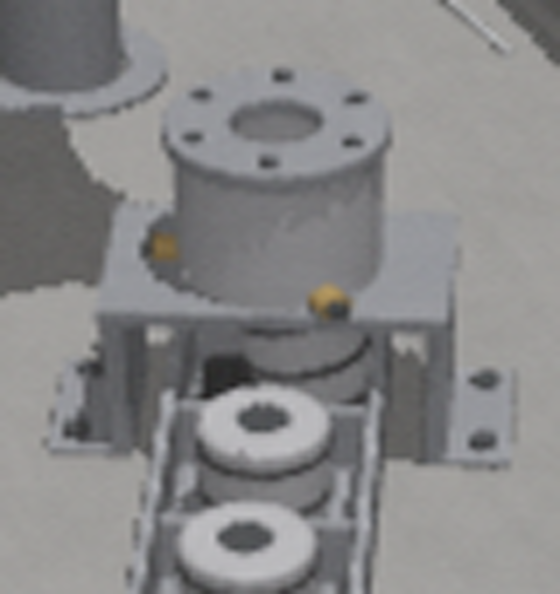

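View pics/w10.png

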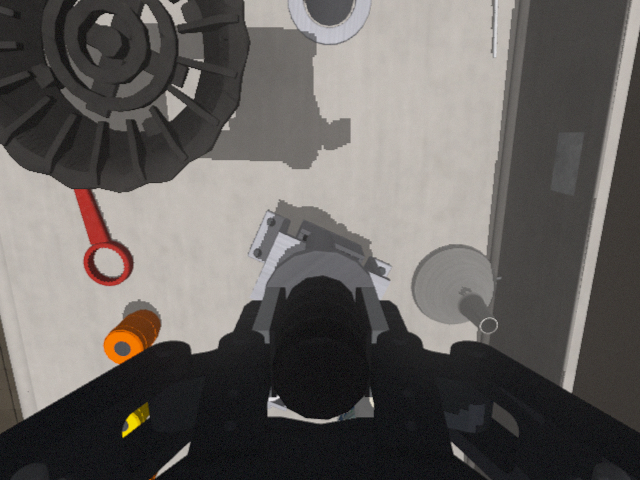

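```bash
python3 - <<'E'
from h import *
x,y=.6295,.2137
manip.servo_line((x,y,.335),rate=.2)
manip.servo_line((x,y,.255),rate=.12)
print(manip.get_time(),manip.get_position())
a=manip.camera("side")["image"][:,:,::-1]
cv2.imwrite("pics/side11.png",cv2.resize(a[80:210,230:340],None,fx=5,fy=4.5,interpolation=cv2.INTER_CUBIC))
wshot("w11")
E
```

```text
29.3833 [0.6300588  0.21368358 0.25575928]
```

View pics/side11.png

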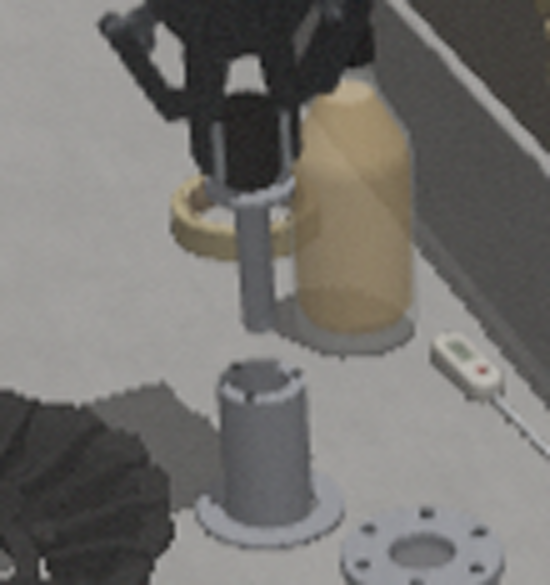

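View pics/w11.png

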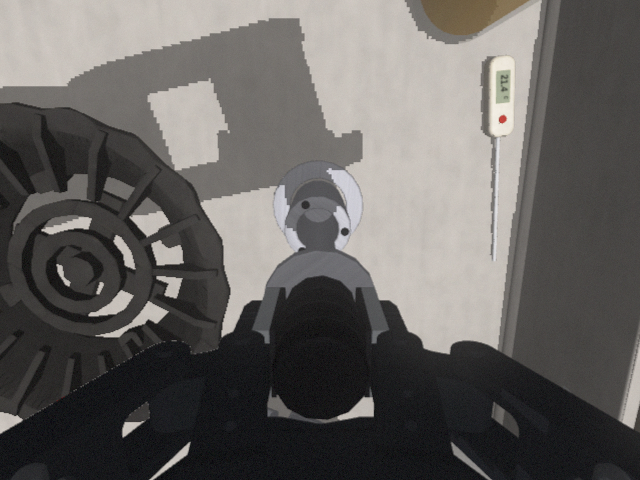

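```bash
python3 - <<'E'
from h import *
x,y=.6295,.2137
for z in (.235,.22,.19,.16,.142,.137,.134,.132):
    manip.servo_line((x,y,z),rate=.06)
    f=manip.get_contact_force();print(round(manip.get_time(),2),np.round(manip.get_position(),4),np.round(f,1),np.round(manip.get_torque(),2))
    if np.linalg.norm(f-[0,0,-2])>10: print("stop");break
E
```

```text
29.97 [0.6292 0.2136 0.2343] [-0.3  0.2 -2. ] [0.   0.04 0.02]
30.37 [0.6292 0.2136 0.2193] [ 0.5 -0.7 -1.4] [ 0.03 -0.01  0.03]
31.02 [0.6295 0.2137 0.1898] [ 0.6 -0.6 -1.4] [-0.02  0.02  0.02]
31.67 [0.6295 0.2137 0.1598] [-0.2 -0.5 -2. ] [-0.01 -0.05  0.  ]
32.12 [0.6292 0.2136 0.1414] [-0.3 -0.3 -2.2] [-0.01 -0.01 -0.02]
32.37 [0.6293 0.2136 0.1367] [-0.2 -0.5 -2.2] [-0.03  0.04  0.02]
32.62 [0.6294 0.2136 0.1338] [ 0.1  0.1 -2.1] [-0.03 -0.01 -0.01]
32.87 [0.6299 0.2138 0.1328] [-2.3 -1.   4. ] [-0.1   0.28 -0.04]
```

Contact just at the original height. Release, back off and check everything.

```bash
python3 - <<'E'
from h import *
manip.command_gripper(0.06)
manip.hold(.2)
p=manip.get_position()
manip.servo_line((p[0],p[1],.30),rate=.15)
manip.move_to((.62,.22,.34),down(0))
c,T=wshot("w12");np.savez("w12.npz",T=T)
s=manip.camera("side")["image"][:,:,::-1];cv2.imwrite("pics/side12.png",s)
manip.move_to((0.60,-0.12,.33),down(np.radians(-24.9)))
c,T=wshot("w13");np.savez("w13.npz",T=T)
print(manip.get_time(),manip.get_contact_force())
cv2.imwrite("pics/s12c.png",cv2.resize(s[130:300,250:370],None,fx=4.5,fy=3.5,interpolation=cv2.INTER_CUBIC))
E
```

```text
36.4833 [ 0.09833949 -0.17698036 -0.09636319]
```

View pics/s12c.png

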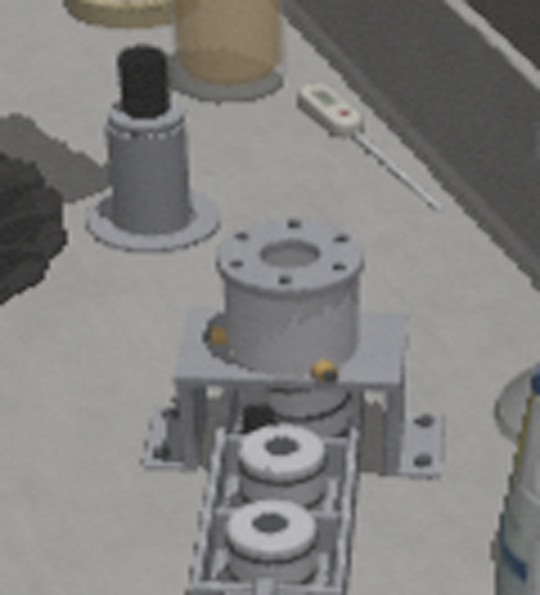

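View pics/w12.png

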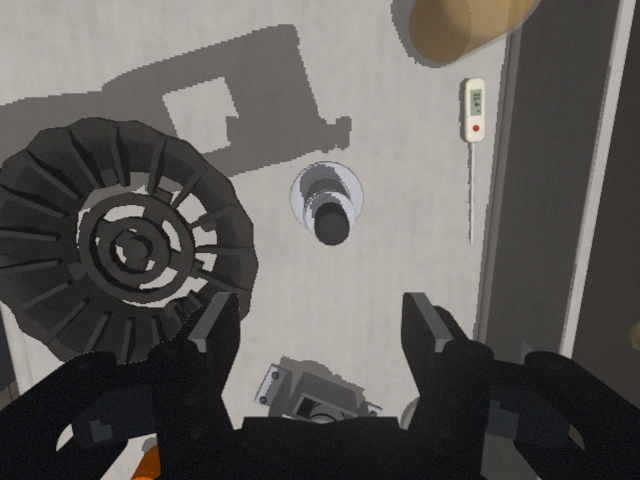

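View pics/w13.png

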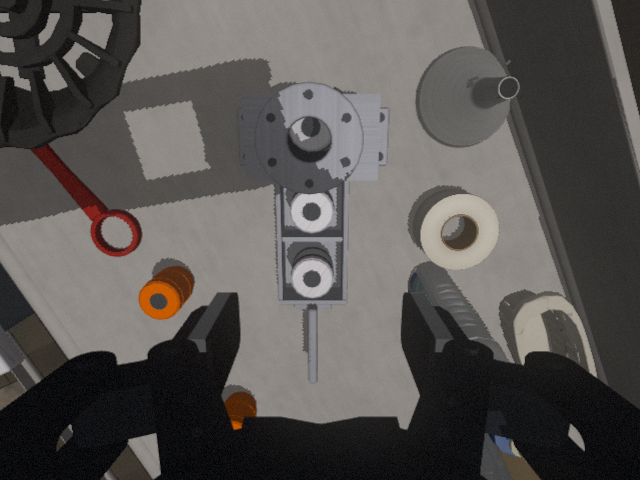

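```bash
python3 - <<'E'
from h import *
a=cv2.imread("pics/w12.png");b=cv2.imread("pics/w13.png")
x=cv2.resize(a[350:420,245:395],None,fx=5,fy=5,interpolation=cv2.INTER_CUBIC)
y=cv2.resize(b[100:180,235:385],None,fx=5,fy=3,interpolation=cv2.INTER_CUBIC)
cv2.imwrite("pics/z.png",np.vstack([x,y]))
c=manip.camera("wrist");T=np.load("w12.npz")["T"]
for z in(.071,.011):print(proj(c,(.6195,-.061,z),T))
x0=cv2.imread("pics/w5.png");print(np.abs(a[150:260,275:385].astype(int)-x0[150:260,275:385]).mean())
E
```

```text
[318.54315219 443.46229962]
[318.67524356 409.08825757]
6.220771349862259
```

View pics/z.png

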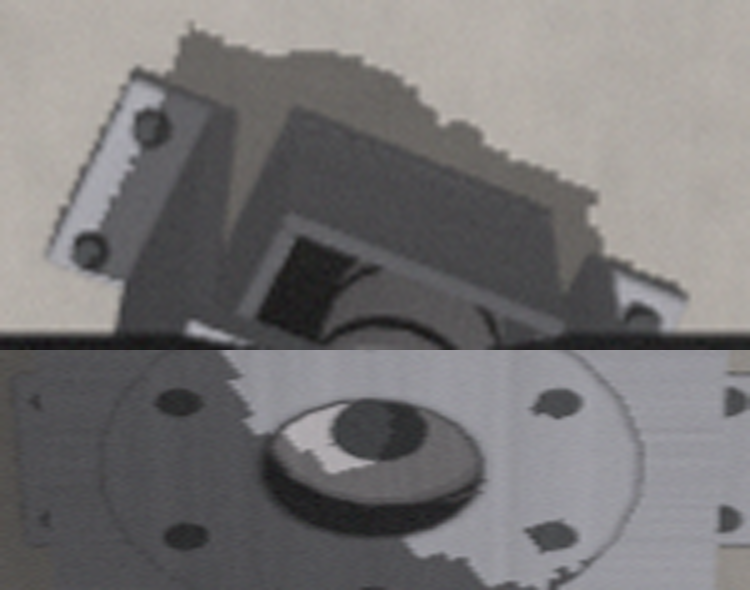

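```bash
python3 - <<'E'
from h import *
c=manip.camera("wrist");T=np.load("w13.npz")["T"]
p=pz(c,311,126.7,.071,T);print(p,np.linalg.norm(p[:2]-[.6195,-.061]))
T=np.load("w12.npz")["T"]; t=pz(c,332,224,.156,T); print("rod top",t, "w5 was .6287,.2139")
manip.move_to((.5,.15,.4),down(0)); manip.hold(.5)
print(manip.get_time(),manip.get_position(),manip.get_width(),manip.get_contact_force())
a=manip.camera("top")["image"][:,:,::-1];cv2.imwrite("pics/top14.png",a)
E
```

```text
[ 0.62222252 -0.05172296  0.071     ] 0.009668277345231544
rod top [0.63015992 0.21769771 0.156     ] w5 was .6287,.2139
38.225 [0.50009274 0.1497687  0.39988748] 0.05997316133311455 [-0.7715383   1.08554639 -0.32273102]
```

View pics/top14.png

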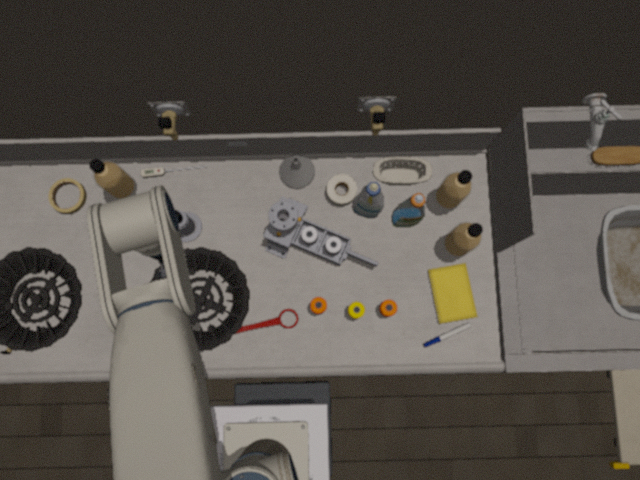

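```bash
python3 - <<'E'
from rig import manip
print(manip.get_time()); manip.sign_off()
E
```

```text
38.275
the job is handed in; nothing more can be done
```

The job is done and handed in at 38.3 s of the 72 s allowed. I gripped the tray by its handle, moved it about 24 mm sideways to line up with the passage, and slid it about 112 mm under the bridge. Then I pushed the piston out with the rod and put the rod back in its holder.

**Last checks:**
- **Tray:** the wrist view put the lined cell about 3 mm from the bore axis before the push. It looked unmoved afterwards.
- **Piston:** it stands in the lined cell, about 10 mm off the bore axis and towards one wall. It was visible both through the access hole and at the far end of the tray.
- **Spare pistons:** both still stand in their cells.
- **Rod:** it touched down at the same height it was picked from and looks upright.
- **Surroundings:** the bottles and funnel look unmoved in the top view, and the arm is clear of everything.

**What disagreed:**
- The force readings between push steps showed only the rod's weight, not the 5 to 20 N expected. I relied on the pictures to confirm the piston was out.
- The top camera read about 4 mm low in x compared with the wrist and side cameras, so I used those two.
- My last reading of the rod's top was about 4 mm off the first one. I took that one by eye from a coarser picture.

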